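Turn the tea stove up four clicks

ROBOT

A 7-joint arm with a two-finger parallel gripper is mounted at the origin on the work surface. World frame = base frame: x ahead of the robot, y to its left, z up, the work surface at z = 0. Lengths are in m, angles in rad, forces in N, time in s.
With the tool pointing down it reaches from about 0.375 to 0.925 m from the base axis. Payload 3.1 kg.
Tool frame: the origin (TCP) lies between the finger pads; the fingertips stand 19 mm ahead of it and the grasp point (between the pads) is the TCP; z points along the fingers, y is the line along which they close (so a half turn about z gives the same grasp; the last joint's range is limited). The gripper opens to 85 mm and grips with 20 to 120 N. Pads are 22 mm wide; open, the fingers measure 114 mm over their backs; the gripper's body (76 mm by 85 mm) begins 54 mm behind the grasp point. The pads swing forward as they close: fully open they stand 13 mm farther back than shut.
Start: joints at [1.043, 0.383, 0.044, 1.598, -0.018, 1.161, -0.05], TCP at [0.271, -0.591, 0.25] pointing down, gripper open.
Joint ranges: [-2.61, 2.61], [-0.41, 2.15], [-1.48, 1.57], [0, 2.5], [-1.57, 4.71], [0.05, 1.97], [-2.85, 2.85]. Speed limits (rad/s): [2.79, 2.79, 3.14, 3.14, 3.14, 3.14, 3.14].

INTERFACE

Orientations are given as a unit quaternion [x, y, z, w].
In Python, from bench import move_ptp, movel, move_j, move_gripper, pause, inverse_kinematics, read_camera, camera_params, MotionError, sign_off, look_for, tip_of, read_time_s, read_qpos, read_joint_vel, read_effort, read_eef_pos, read_tcp_rot, read_ft_force, read_ft_torque, read_finger_gap, read_grasp_force gives the robot as it stands. Calls block until the motion is done:
- move_ptp(position, orientation): joint-space move of the TCP to a pose.
- movel(position, orientation=None, speed=0.15): straight line of the TCP; orientation=None keeps the orientation; speed is the mean speed in m/s.
- move_j(angles): joint-space move.
- move_gripper(opening, effort=None): finger opening in m; effort is the grip in N (None keeps the last); returns when the fingers have stopped.
- pause(seconds).
- inverse_kinematics(position, orientation): joint angles nearest the present ones, or None.
- read_camera(name): name is "scene" or "top" or "wrist"; returns the picture (384x512x3 uint8, red, green, blue); there is no depth.
- camera_params(name): a dict with "K" (3x3 intrinsics, pixels), "camera_from_world" (4x4, takes a point from world to camera coordinates). Camera axes: x right, y down, z forward; pixel columns grow to the right and rows downward; lengths in m; the calibration is good to about 2 mm. A picture is of the moment at which its call begins: read the wrist's pose just before it. camera_params takes no time and is no camera call; for the wrist camera it gives the pose at the moment of the call.
A pose or a line that the arm cannot do raises MotionError and nothing moves.
- sign_off(): hands the job in; it is judged then, once.
Trained networks look in the newest picture that a camera, given by its name, has taken for a name from the list of things; names that differ only in an ending like _2 or _b are one class to them, and where a whole thing is asked for, a point or a joint stands for the part that bears it (a point fixed in the world has none). Each returns a list of dicts, best first, with "confidence" (0 to 1); they miss things now and then, are a little off and sometimes report something else, mostly with a low value. They report only what shows in the picture. A call takes as long as a camera call.
- look_for(camera, name): "at" ([column, row] in pixels, amid what is visible of it).
- tip_of(camera, name): "at" ([column, row] in pixels: a listed point, or the origin of a listed thing).
Readings, each from a call of its own:
- read_time_s(): time.
- read_qpos(): joint angles.
- read_joint_vel(): joint speeds.
- read_effort(): joint torques, N m.
- read_eef_pos(): TCP position.
- read_tcp_rot(): TCP orientation.
- read_ft_force(): force on the tool from outside, world axes, zero at the start.
- read_ft_torque(): the same for the moment, N m.
- read_finger_gap(): finger opening in m.
- read_grasp_force(): force on a finger pad.
Only numpy, scipy, OpenCV 4.12 (cv2) and the standard library are available. Lean on these libraries where they do the work, as an engineer would, in place of code of your own. Each camera call takes 0.05 s, during which the arm holds its last target. There are 200 camera calls.

TASK

The pot on the tea stove needs more heat. With one fingertip, pushing against the side of the heat dial's pointer bar and never pinching it, turn the dial clockwise (seen from above) exactly four clicks up from where it stands, so that it rests in that click; then press the orange start key fully down and let it come up again. Leave the pot, the cup, the carved stand and the tea caddy where they stand.

Things in the scene. Friction and masses are not known exactly. Their poses are not given: they have to be found in the camera images.
- stove: Electric tea stove, fixed, a flat box 220 x 300 x 55 mm (its x, y, z), dark grey with a flat black glass top. Origin: centre of its underside, on the table; its -x side faces the robot more or less, with the controls along its right (-y) end. Heat dial at (+42, -98) mm, start key at (-62, -98) mm, round heating zone with the pot (radius 88 mm) at (0, +55) mm in its frame.
- dial_axis (a point): Point on the dial's vertical axis at the level of the glass (55 mm above the table). The dial is a round black skirt, radius 33 mm, top 4 mm above the glass, carrying a straight silver pointer bar centred on the axis: 58 mm long, 12 mm thick, from 4 to 24 mm above the glass, plus a thin black rib 1.5 mm higher on its middle. Ten growing marks on the glass (radius 42 mm) show the click positions.
- bar_tip (a point): On the dial: middle of the end face of the bar's marked end, the pointer (red line on the rib, red dot on the skirt), 29 mm from the axis, 14 mm above the glass. It turns with the dial.
- bar_tail (a point): On the dial: middle of the end face of the bar's other end, 29 mm from the axis, 14 mm above the glass. It turns with the dial. Fingers pressing on both long sides of the bar at once count as pinching.
- dial (a joint): Dial angle, rad, growing clockwise seen from above; 0 at the lowest of ten click positions (marked end at +135 degrees about z from the stove's +x), one click each 30 degrees (0.524 rad), stop at 4.712. Starts resting in one of the four lowest. Its resistance grows to about 0.1 N m (5 N at 20 mm) half-way; there it jumps by itself into the next click and rests ahead of the finger.
- key_top (a point): Centre of the top of the orange start key, a round push key of radius 15 mm in a low steel collar (radius 21 mm, 3 mm high); the top stands 12 mm above the glass when up.
- start_key (a joint): How far the start key is pushed down, in m: 0 up, 0.006 fully down. It is sprung: 1.5 N to start, 4.5 N when fully down; comes up by itself.
- teapot_mid (a point): Middle of the brown clay pot (30 mm above its underside) on the heating zone, radius 58 mm, 81 mm high with its lid, with a spout reaching 84 mm and a loop handle reaching 85 mm from its axis on opposite sides. Loose.
- cup_mid (a point): Middle of the blue cup, radius 34 mm, 48 mm high, loose on the table beside the stove.
- stand_mid (a point): Middle of the small round carved red-brown stand, radius 45 mm, 40 mm high, loose on the table beside the stove.
- caddy_mid (a point): Middle of the white tea caddy with a wooden lid, radius 32 mm, 70 mm high, loose on the table beside the stove.

How it is judged:
On the way, in this order (a step that is already met when the one before it is completed fails the run):
1. the dial rests four clicks clockwise of where it started (distance of bar_tip from where it was at the start of the episode between 0.0482 and 0.0522 m and velocity of joint dial between -0.3 and 0.3 rad/s), for 0.2 s.
2. the start key is fully down (value of joint start_key above 0.005 m), for 0.05 s.
At the end, for the whole second after the job is handed in: The dial rests four clicks (120 degrees, within about 8 degrees) clockwise of where it started, the start key has been pressed after that and is up again, and the pot, cup, carved stand and caddy are at rest within 12 mm of where they stood (distance of bar_tip from where it was at the start of the episode between 0.0482 and 0.0522 m and value of joint start_key below 0.0012 m and velocity of joint dial between -0.05 and 0.05 rad/s and distance of each of teapot_mid, cup_mid, stand_mid, caddy_mid from where it was at the start of the episode below 0.012 m and linear speed of each of teapot, cup, carved_stand, caddy below 0.02 m/s); the robot touches nothing.
It fails at once if the dial's bar is pinched (both its sides pressed by the fingers at once) (contact force between the fingers and dial_c12 above 0.5 N and contact force between the fingers and dial_c13 above 0.5 N).
It fails at once if the start key is pressed while the dial is not four clicks up (value of joint start_key above 0.003 m and not (distance of bar_tip from where it was at the start of the episode between 0.0482 and 0.0522 m)).
It fails at once if the pot, the cup, the carved stand or the caddy is lifted, carried or pushed away (distance of any of teapot_mid, cup_mid, stand_mid, caddy_mid from where it was at the start of the episode above 0.012 m).
It also fails if it takes over 51 s, if anything falls off the work surface, if the arm or the gripper's body presses on something with over 40 N, if the wrist force passes 120 N, or if a joint passes its speed limit or range.

## Working session

There is one attempt and no reset: what is moved stays moved. The work goes in short steps, each a Python script; the robot and the scene stay as the last script left them, time stands still between calls to the robot, and variables do not carry over. Pictures are saved under pics/ and viewed, at most 10 in all, crops included, and the job is handed in when it is done.

```bash
mkdir -p pics; ls
cat > h.py <<'E'
from bench import *
import numpy as np, cv2
def ray(cam,px,z,P=None):
    P=P or camera_params(cam); K=np.array(P["K"]);T=np.array(P["camera_from_world"])
    R=T[:3,:3];c=-R.T@T[:3,3]; d=R.T@np.linalg.inv(K)@np.array([px[0],px[1],1.])
    return c+d*(z-c[2])/d[2]
def proj(cam,p):
    P=camera_params(cam); q=np.array(P["camera_from_world"])@np.append(p,1); u=np.array(P["K"])@q[:3]; return u[:2]/u[2]
def save(cam,name):
    im=read_camera(cam); cv2.imwrite(f"pics/{name}.png",im[:,:,::-1]); return im
E
python3 - <<'E'
from h import *
a=save("scene","s0");b=save("top","t0")
for c in("scene","top"):
  for n,z in(("stove",0),("dial_axis",.055),("bar_tip",.069),("bar_tail",.069),("key_top",.067),("teapot_mid",.085),("cup_mid",.024),("stand_mid",.02),("caddy_mid",.035)):
    r=tip_of(c,n)
    for q in r[:2]: print(c,n,np.round(q["at"]),round(q["confidence"],2),ray(c,q["at"],z).round(3))
print(read_time_s(), read_tcp_rot(), read_eef_pos())
E
```

```text
pics
scene stove [239. 161.] 0.82 [ 0.52  -0.046  0.   ]
scene dial_axis [194. 133.] 0.97 [ 0.559 -0.147  0.055]
scene bar_tip [204. 133.] 0.98 [ 0.55  -0.122  0.069]
scene bar_tail [184. 126.] 0.75 [ 0.566 -0.168  0.069]
scene key_top [228. 104.] 0.44 [ 0.452 -0.143  0.067]
scene teapot_mid [255. 156.] 0.58 [0.534 0.013 0.085]
scene cup_mid [149. 115.] 0.92 [ 0.576 -0.288  0.024]
scene stand_mid [199.  93.] 0.63 [ 0.441 -0.254  0.02 ]
scene caddy_mid [282. 241.] 0.81 [0.627 0.166 0.035]
top stove [297. 213.] 0.86 [ 0.522 -0.042  0.   ]
top dial_axis [348. 194.] 0.57 [ 0.559 -0.147  0.055]
top bar_tip [336. 194.] 0.61 [ 0.558 -0.117  0.069]
top bar_tail [362. 190.] 0.58 [ 0.565 -0.172  0.069]
top key_top [350. 245.] 0.45 [ 0.45  -0.145  0.067]
top teapot_mid [280. 203.] 0.78 [0.537 0.003 0.085]
top cup_mid [406. 186.] 0.78 [ 0.579 -0.284  0.024]
top cup_mid [395. 244.] 0.29 [ 0.451 -0.254  0.024]
top caddy_mid [206. 165.] 0.91 [0.627 0.161 0.035]
top caddy_mid [337. 196.] 0.68 [ 0.557 -0.126  0.035]
1.0 [ 9.76998334e-01  2.13246937e-01  1.08072712e-05 -2.57813375e-06] [ 0.27085275 -0.59088898  0.25027475]
```

```bash
python3 -c "
import cv2;cv2.imwrite('pics/t0b.png',cv2.resize(cv2.imread('pics/t0.png'),(800,600),interpolation=3))"
```

```text
(no output)
```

View pics/t0b.png

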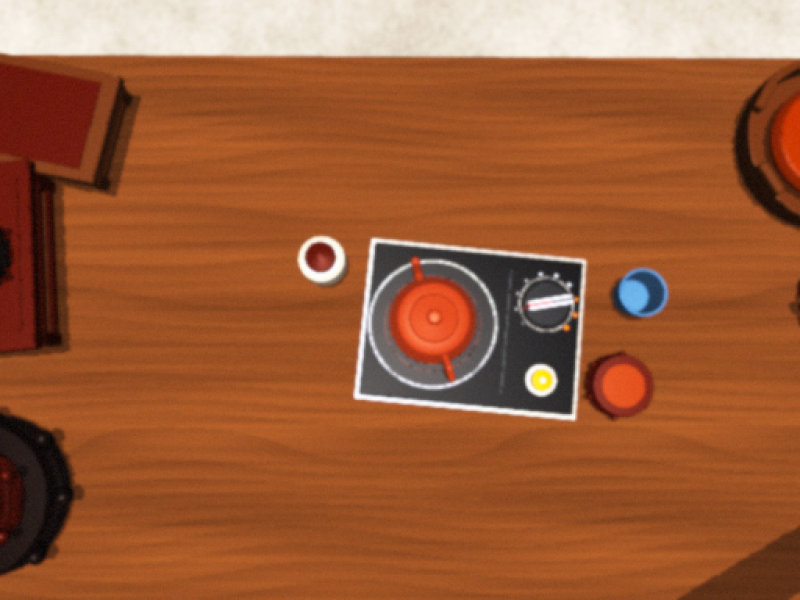

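Top view (800x600): the dial is at (547,303). Its bar lies almost along world y, with the red-marked end to the left at about (527,305). The key is at (541,380), and the stove is yawed about -5°. The cup (642,292) and carved stand (622,385) are clear to the right. I'll close the gripper and look from above the dial.

```bash
cat >> h.py <<'E'
def q(a): a=np.deg2rad(a)/2; return [np.cos(a),np.sin(a),0,0]
E
python3 - <<'E'
from h import *
move_gripper(0.0)
move_ptp([0.50,-0.147,0.27],q(10))
P=camera_params("wrist"); save("wrist","w0")
T=np.array(P["camera_from_world"]); print((-T[:3,:3].T@T[:3,3]).round(3))
for n,z in(("dial_axis",.055),("bar_tip",.069),("bar_tail",.069),("key_top",.067)):
    for r in tip_of("wrist",n)[:2]: print(n,np.round(r["at"]),round(r["confidence"],2),ray("wrist",r["at"],z,P).round(4))
print(read_time_s(),read_qpos().round(2) if hasattr(read_qpos(),'round') else read_qpos(),read_finger_gap())
for a0 in(10,190,-170):
  for d in(0,60,120):
    t=np.deg2rad(100-d); p=[.559+.02*np.cos(t),-.147+.02*np.sin(t),.083]
    s=inverse_kinematics(p,q(a0-d)); print(a0,d,None if s is None else np.round(s,2))
E
```

```text
[ 0.58  -0.134  0.394]
dial_axis [268. 119.] 0.93 [ 0.5634 -0.1503  0.055 ]
bar_tip [241. 123.] 0.96 [ 0.5539 -0.1198  0.069 ]
bar_tail [292. 124.] 0.59 [ 0.5631 -0.179   0.069 ]
key_top [244. 200.] 0.58 [ 0.458  -0.1384  0.067 ]
3.8333 [ 0.44  0.14 -0.25  1.87  0.04  1.14 -1.22] -0.00012923970676614004
10 0 [ 0.36  0.45 -0.25  1.9   0.15  0.8  -1.37]
10 60 [ 0.28  0.48 -0.15  1.86  0.09  0.81 -2.36]
10 120 [-0.64  0.85  1.15  1.88 -0.91  1.05 -2.6 ]
190 0 [ 0.86  0.62 -0.88  1.88  0.6   0.93  1.44]
190 60 [ 0.54  0.52 -0.47  1.85  0.3   0.85  0.62]
190 120 [ 0.45  0.51 -0.32  1.83  0.2   0.84 -0.32]
-170 0 [ 0.86  0.62 -0.88  1.88  0.6   0.93  1.44]
-170 60 [ 0.54  0.52 -0.47  1.85  0.3   0.85  0.62]
-170 120 [ 0.45  0.51 -0.32  1.83  0.2   0.84 -0.32]
```

View pics/w0.png

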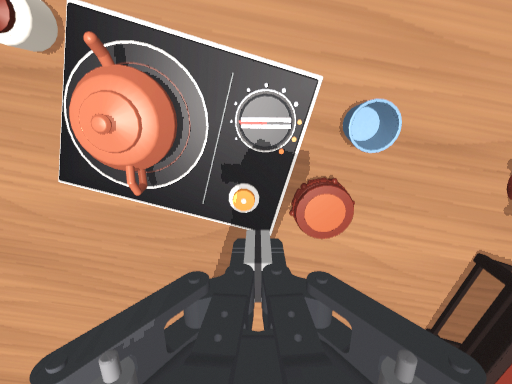

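Wrist view: the dial is at (266,120), with the red line on the left half of the bar, so the tip end is at (241,123). The key is at (244,199), and there's free space around the dial. I'll use the stove corners, about (70,2), (321,77), (271,232) and (60,180), to firm up the pose.

Run:
```python
from h import *
P=camera_params("wrist")
im=cv2.imread("pics/w0.png")
hsv=cv2.cvtColor(im,cv2.COLOR_BGR2HSV)
# corners in world, glass level
C=[ray("wrist",p,.055,P)[:2] for p in((70,2),(321,77),(271,232),(60,181))]
M=[np.array(v) for v in((.11,.15),(.11,-.15),(-.11,-.15),(-.11,.15))]
A=[];b=[]
for m,c in zip(M,C): A+=[[m[0],-m[1],1,0],[m[1],m[0],0,1]];b+=list(c)
s=np.linalg.lstsq(np.array(A),np.array(b),rcond=None)[0]
print("scale",np.hypot(*s[:2]),"yaw",np.degrees(np.arctan2(s[1],s[0])),"resid",(np.array(A)@s-b).round(4))
a=np.arctan2(s[1],s[0]);R=np.array([[np.cos(a),-np.sin(a)],[np.sin(a),np.cos(a)]])
for m in((.042,-.098),(-.062,-.098)): print(R@m+s[2:])
for z,p in((.059,(266,120)),(.0805,(241,123.5)),(.0805,(291,122.5)),(.067,(244,199))): print(ray("wrist",p,z,P).round(4))
cv2.imwrite("pics/w0c.png",cv2.resize(im[75:235,190:330],None,fx=4,fy=3.7,interpolation=2)[:592])
```

```text
scale 0.9619421136292458 yaw -5.37961906576655 resid [ 0.0011  0.0008  0.0003  0.0006 -0.0013  0.0005 -0.0001 -0.0018]
[ 0.56217   -0.1500934]
[ 0.45862808 -0.14034297]
[ 0.562  -0.1478  0.059 ]
[ 0.5544 -0.1193  0.0805]
[ 0.5654 -0.1755  0.0805]
[ 0.459  -0.1373  0.067 ]
```

View pics/w0c.png

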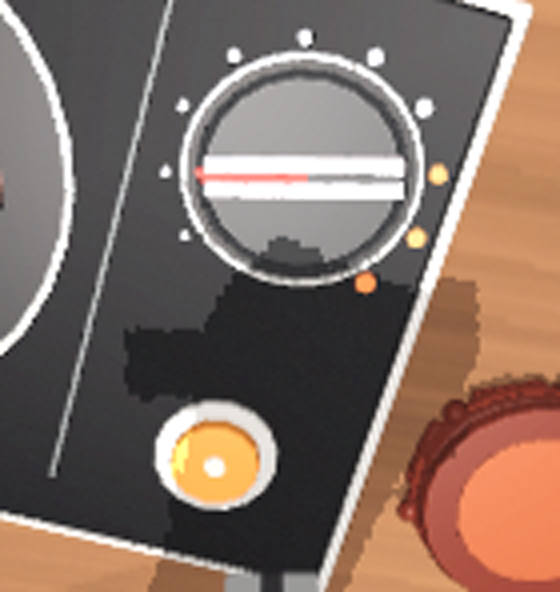

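The close-up agrees: the pointer is on the second mark (click 1), at world angle about 99.6°. The target is about -20.4°. Next I'll sweep the first 90°, logging force.

```bash
cat >> h.py <<'E'
AX=np.array([.561,-.1483]); T0=99.6
def pose(turn,d=.017,z=.083,r=.02):
    t=np.deg2rad(T0-turn); u=np.array([np.cos(t),np.sin(t)]); n=np.array([np.sin(t),-np.cos(t)])
    return [*(AX+r*u-d*n),z], q(T0+90-turn), n
E
python3 - <<'E'
from h import *
p,o,_=pose(0,.025,.2); move_ptp(p,o); print(read_time_s(),np.round(read_qpos(),2))
p,o,_=pose(0,.025,.083); movel(p,o,.12); f0=np.array(read_ft_force()); print("down",f0.round(2))
for a in range(0,91,6):
    p,o,n=pose(a); movel(p,o,.02)
    f=np.array(read_ft_force()); print(a,(f[:2]@n).round(2),f.round(1))
print(read_time_s(),np.round(read_eef_pos(),4),p)
im=save("top","t1"); cv2.imwrite("pics/t1c.png",cv2.resize(im[160:270,300:400,::-1],None,fx=5,fy=5,interpolation=2))
for nme in("bar_tip","bar_tail"):
  for c in("top","scene"):
    if c=="scene" : read_camera("scene")
    print(nme,c,[(ray(c,x["at"],.069).round(3),round(x["confidence"],2)) for x in tip_of(c,nme)[:1]])
E
```

```text
6.35 [ 0.66  0.3  -0.57  1.87  0.19  1.03  1.75]
down [-0.14  0.44  0.19]
0 -3.4 [-3.5  0.5  3.3]
6 -5.37 [-5.2 -2.3  2.1]
12 -5.81 [-5.9 -1.4  2. ]
18 -0.89 [-0.8  0.8 -0.4]
24 -1.95 [-1.8  0.7  0.2]
30 -3.39 [-3.2  1.1  1.1]
36 -3.99 [-3.9  1.1  3.1]
42 -5.75 [-6.1  1.1  3.1]
48 1.03 [ 1.  -0.3 -0.1]
54 -1.67 [-1.3  1.   0.9]
60 -2.47 [-1.3  2.1  1.9]
66 -3.87 [-3.2  2.5  2.3]
72 -0.95 [-0.6  0.8  0.1]
78 0.48 [ 0.4 -0.4 -0.2]
84 0.52 [-0.7 -0.7 -0.1]
90 -1.44 [-0.8  1.3  0.5]
12.275 [ 0.5778 -0.1281  0.083 ] [np.float64(0.5778848520472364), np.float64(-0.12820269243547935), 0.083]
bar_tip top [(array([ 0.586, -0.141,  0.069]), 0.74)]
bar_tip scene [(array([ 0.58 , -0.148,  0.069]), 0.76)]
bar_tail top [(array([ 0.532, -0.15 ,  0.069]), 0.5)]
bar_tail scene [(array([ 0.531, -0.151,  0.069]), 0.45)]
```

View pics/t1c.png

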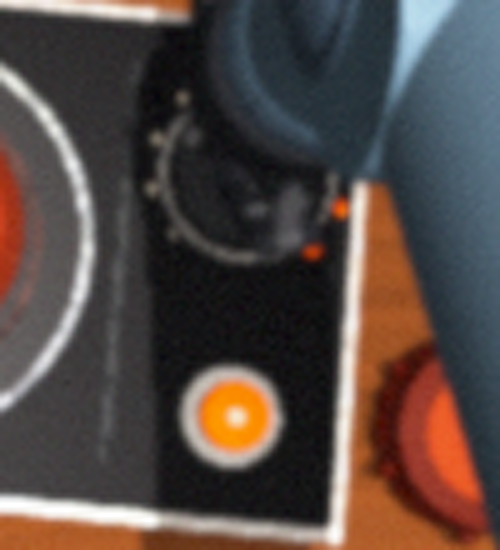

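The arm hides the bar, but the force log shows three jumps, at about 17°, 46° and 71°, so the dial is at +90°. I'll push on in small steps and stop at the next force drop.

Run:
```python
from h import *
pk=0
for a in range(93,115,2):
    p,o,n=pose(a); movel(p,o,.02); f=-(np.array(read_ft_force())[:2]@n); print(a,f.round(2))
    pk=max(pk,f)
    if pk>2.5 and f<pk-2: break
    last=a
p,o,n=pose(a-8); movel(p,o,.03)
p,o,n=pose(a-8,z=.16); movel(p,o,.15)
move_ptp([.50,-.147,.27],q(150)); print(read_time_s())
P=camera_params("wrist"); im=save("wrist","w1")
for n,z in(("dial_axis",.055),("bar_tip",.069),("bar_tail",.069),("key_top",.067)):
    for r in tip_of("wrist",n)[:1]: print(n,np.round(r["at"]),round(r["confidence"],2),ray("wrist",r["at"],z,P).round(4))
c=proj("wrist",[.561,-.1483,.06]); print(c)
```

```text
93 1.85
95 2.74
97 1.76
99 3.04
101 3.26
103 2.38
105 4.47
107 -0.09
16.6083
dial_axis [278. 203.] 0.57 [ 0.5564 -0.147   0.055 ]
bar_tip [280. 231.] 0.9 [ 0.5881 -0.162   0.069 ]
bar_tail [276. 191.] 0.63 [ 0.5361 -0.14    0.069 ]
key_top [246. 137.] 0.58 [ 0.4585 -0.1379  0.067 ]
[278.73218192 206.71423026]
```

View pics/w1.png

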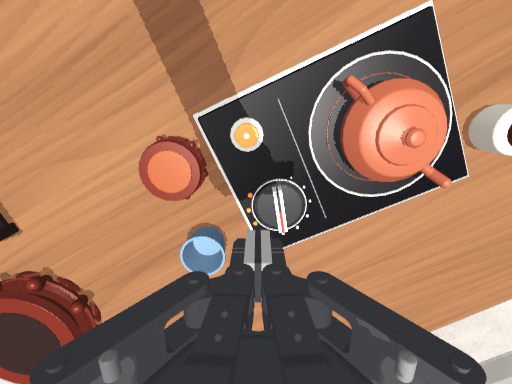

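Wrist view: the red-marked end now points to (280,231), giving a measured bar angle of about -23° against -20.4° for four clicks. The four force jumps agree, and nothing else has moved. Now the key.

Run:
```python
from h import *
o=q(100); k=[.459,-.139]
move_ptp([*k,.13],o); movel([*k,.09],o,.1)
f0=read_ft_force()[2]
for z in np.arange(.088,.0765,-.001):
    movel([*k,z],o,.02); f=read_ft_force()[2]-f0; print(round(z,4),round(f,2),round(read_eef_pos()[2],4))
    if f>9: break
pause(.2); print(read_ft_force()[2]-f0)
movel([*k,.15],o,.1); move_ptp([.45,-.16,.27],q(150)); pause(.3); print(read_time_s())
P=camera_params("wrist"); save("wrist","w2")
for n,z in(("bar_tip",.069),("bar_tail",.069),("key_top",.067),("cup_mid",.024),("stand_mid",.02),("teapot_mid",.085)):
    for r in tip_of("wrist",n)[:1]: print(n,round(r["confidence"],2),ray("wrist",r["at"],z,P).round(4))
```

```text
0.088 0.28 0.0885
0.087 0.23 0.0871
0.086 0.93 0.0862
0.085 2.13 0.0852
0.084 2.44 0.0841
0.083 3.08 0.0831
0.082 2.95 0.0821
0.081 3.93 0.0811
0.08 4.53 0.0801
0.079 11.64 0.08
11.589274771548315
23.05
bar_tip 0.93 [ 0.5872 -0.16    0.069 ]
bar_tail 0.67 [ 0.537  -0.1382  0.069 ]
key_top 0.73 [ 0.4572 -0.1357  0.067 ]
cup_mid 0.88 [ 0.5745 -0.29    0.024 ]
stand_mid 0.58 [ 0.5732 -0.284   0.02  ]
teapot_mid 0.78 [0.5326 0.0081 0.085 ]
```

View pics/w2.png

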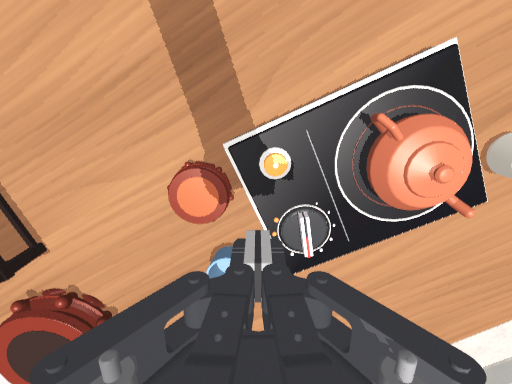

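The key bottomed out (the force climbed to 4.5 N, then jumped to 11.6 N at the stop), and it has been released. The picture shows the key up at (275,163) and the bar still pointing to (308,255), with everything else in place.

```bash
python3 -c "
from bench import *
print(sign_off())"
```

```text
the job is handed in; nothing more can be done
None
```

I turned the dial four clicks clockwise, pressed the start key fully down and let it come up, left the pot, cup, stand and caddy where they stood, and handed the job in; no verdict was shown.

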